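Check a hand hardness tester, then hold it on a sloping rubber slab

ROBOT

A 6-joint arm with a two-finger parallel gripper is mounted at the origin on the work surface. World frame = base frame: x ahead of the robot, y to its left, z up, the work surface at z = 0. Lengths are in mm, angles in rad, forces in N, time in s.
With the tool pointing down it reaches from about 375 to 975 mm from the base axis. Payload 3.8 kg.
Tool frame: the origin (TCP) lies on the centre line of the jaws, within the pads' length; the fingertips stand 14 mm ahead of it and the grasp point (between the pads) lies 5 mm behind it; x points along the fingers, y is the direction in which the jaws open and shut, and the axes are right-handed (so a half turn about x gives the same grasp; the last joint's range is limited). The gripper opens to 85 mm and grips with 20 to 120 N. Pads are 22 mm wide; open, the fingers measure 114 mm over their backs; the gripper's body (76 mm by 85 mm) begins 54 mm behind the grasp point. The pads swing forward as they close: fully open they stand 13 mm farther back than shut.
Start: joints at [1.188, 0.264, 1.604, -0, 1.274, -0.037], TCP at [228.788, 635.039, 245.28] pointing down, gripper open.
Joint ranges: [-2.63, 2.63], [-0.94, 2.18], [0.31, 2.57], [-1.31, 4.45], [0, 2.66], [-2.55, 2.55]. Speed limits (rad/s): [2.57, 2.57, 3.14, 3.14, 3.14, 3.14].

INTERFACE

Orientations are given as a 3x3 rotation matrix whose columns are the frame's x, y, z axes.
In Python, from rig import telemetry, eyes, job_done gives the robot as it stands.
- The arm moves only by the tool apply_moves, never from a script. Its argument "series" is one flat list of numbers, 7 for each row, row after row: the shift along the tool's x, y, z in units of 40 mm (1.0 is 40 mm), then the turn, a rotation vector about the tool's x, y, z in units of 5 degrees (1.0 is 5 degrees), then the closure, from -1 (fully open) to 1 (shut). A call has 1 to 5 rows; each row is the pose to reach, as a shift and turn from the pose commanded when the call began, along the tool's axes at that moment; what a row does not reach only later rows make up. A row lasts 1/8 s, in which the tool goes at most 62.5 mm and 10.7 degrees, less where a joint would pass 70% of its speed; a pose out of reach is approached as far as the arm can. A call with a gripper value outside its range is refused whole. The fingers move at their own pace and stop on an object; "newtons" is the grip in N (left out, the last holds). Time passes only in rows, so rows that repeat a pose let the fingers close. It gives the time, the measured TCP pose, the force and the opening at its end, in the units of the state.
- telemetry.observe(): the state, without advancing time (a new reading comes with each control period).
- eyes.camera(name): name is "side" or "top" or "wrist"; returns a dict with "frame" (384x512x3 uint8, red, green, blue), "range_z" (384x512 float32, mm along the optical axis (not along the pixel's ray), 0 where there is no reading), "camera_matrix" (3x3 intrinsics, pixels), "k1" (the pictures are not rectified: a ray, as slopes to the right and down, at radius r is drawn at 1 + k1 r^2 times it, then the intrinsics apply), "R" (3x3) and "t" (3): a world point X has camera coordinates R X + t. Camera axes: x right, y down, z forward; pixel columns grow to the right and rows downward; lengths in mm; the calibration is good to about 2 mm. A picture is of the moment at which its call begins.
- job_done(): hands the job in, once; it reports no verdict.
The state is a dict: "clock": time; "q": joint angles; "joint_vel": joint speeds; "joint_efforts": joint torques, N m; "tool_pos": TCP position; "tool_rot": TCP orientation; "ft_force": force on the tool from outside, world axes, zero at the start; "torque": the same for the moment, N m; "gripper_width": finger opening in mm.
Only numpy, scipy, OpenCV 4.12 (cv2) and the standard library are available. Lean on these libraries where they do the work, as an engineer would, in place of code of your own. Each camera call takes 0.05 s, during which the arm holds its last target.

TASK

Take the black spring hardness tester out of its wooden holder and first check it: holding it upright, press its foot onto the middle of the steel reference disc until the foot is pushed in about half way, and keep it there for about a second. Then press it in the same way, about half way and square to the sloping surface, on the red spot of the yellow rubber slab, and finish there, still gripping the tester and holding it steadily on the spot. Never push the foot all the way in, leave the blue slab untouched and do not push the other things about.

Things in the scene. Friction and masses are not known exactly. Their poses are not given: they have to be found in the camera images.
- tester: Black square grip 28 x 28 mm, 70 mm tall (orange patch on top); below it a steel nose, 16 mm across, 22 mm long, then the foot. About 0.2 kg. Origin: centre of the grip's underside; z along it from foot to top, x and y square to the grip's flats. Grip: z 0 to 70 mm; nose: -22 to 0; foot's end: -40 when free. Starts upright in the holder, any yaw, grip's underside on the holder's top.
- foot (a joint): How far the tester's foot is pushed in: 0 = out, 0.014 m = fully in, half way = 0.007. Spring: about 0.8 N to start, then 0.4 N per mm (about 3.5 N half way). The outer 11 mm are red (ball end, 12 mm across), the 7 mm of stem above white: at half way the white has just vanished into the nose.
- foot_tip (a point): The outermost end of the tester's foot, the point that touches; it lies on the tester's z axis, at z = -40 mm plus the joint's value; axes as the tester's.
- holder: Fixed wooden block, 70 x 70 x 55 mm tall, with a hole of 22 mm diameter down its middle, in which the tester's nose hangs with about 3 mm of play all round; origin at the centre of its underside, z up.
- ref_block: Fixed grey square base, 75 x 75 x 22 mm, carrying the steel reference disc, 48 mm in diameter and 8 mm thick, with a small black dot in the middle; origin at the centre of its underside, z up.
- ref_top (a point): Middle of the reference disc's level top face, 30 mm above the bench.
- slab_yellow: Yellow rubber slab, 64 x 64 x 12 mm, on the aluminium plate (78 x 84 x 8 mm) of a tilting stage, with a red spot 16 mm across in its middle. Origin: centre of the spot, on the top face; z: that face's normal, upward. The face leans towards the robot's side by 9 to 26 degrees; its stiff hinge (along the body's y, 20 mm below the spot) stays as it is.
- stage_yellow: Fixed steel base, 90 x 104 x 14 mm with two cheeks to 53 mm height, that carries the yellow slab; origin at the centre of its underside. The middle of the spot is about 65 mm above the bench.
- slab_blue: The same with a blue rubber slab, at its own slope: not to be touched. Origin and axes as for the yellow one.
- stage_blue: Fixed steel base that carries the blue slab, same as the other.
- mortar: Loose white ceramic bowl, 84 mm across, 50 mm tall; origin under its centre.
- weight: Loose brass weight, 30 mm across, 44 mm tall; origin under its centre.
- amber: Loose amber bottle, 58 mm across, 110 mm tall; origin under its centre.
- jar: Loose white jar with blue cap, 64 mm across, 75 mm tall; origin under its centre.
- beaker: Loose glass beaker, 66 mm across, 85 mm tall; origin under its centre.
- drops: Loose green glass bottle, 40 mm across, 70 mm tall; origin under its centre.
- slide_box: Loose grey flat box, 60 x 100 x 32 mm; origin under its centre.
- spatula: Loose spatula with wooden handle, 180 mm long, lying flat; origin under it.
Not all that is in view belongs to the job. What is shaped like the ref_block but green or pink is not meant. There is more than one size of the tester; the one meant has the size given above.

How it is judged (in metres and radians):
On the way:
1. the tester is pressed upright on the middle of the steel reference disc, foot about half way in (value of joint foot between 0.004 and 0.01 m and distance between foot_tip and ref_top below 0.01 m and angle between tester's own z axis and vertical below 0.14 rad and contact force between foot and ref_block above 0.5 N and contact force between the fingers and tester above 2 N), for 0.4 s.
At the end, for the whole second after the job is handed in: The tester, gripped and still, touching no other fixture, presses its foot on the yellow slab within 7 mm of the red spot's centre, axis within 8 degrees of the slab's normal, foot 4 to 10 mm in, 1 to 8 N. Earlier: 0.4 s upright on the disc, within 10 mm of its middle, foot 4 to 10 mm in (value of joint foot between 0.004 and 0.01 m and distance between foot_tip and slab_yellow below 0.007 m and angle between the z axis of tester and the z axis of slab_yellow, either way round below 0.14 rad and contact force between foot and slab_yellow between 1 and 8 N and contact force between the fingers and tester above 2 N and linear speed of tester below 0.02 m/s and contact force between tester and holder below 0.2 N and contact force between tester and ref_block below 0.2 N); the arm keeps its last pose, push and grip.
It fails at once if the foot is pushed all the way in (beyond 13 mm) (value of joint foot above 0.013 m).
It fails at once if the blue slab is touched (contact force between slab_blue and anything else above 0.5 N).
It fails at once if a bystander is pushed more than 30 mm or tipped over (distance of any of mortar, weight, amber, jar, beaker, drops, slide_box, spatula from where it was at the start of the episode above 0.03 m or angle between any of mortar, weight, amber, jar, beaker, drops, slide_box, spatula's own z axis and vertical above 0.5 rad).
It also fails if it takes over 51 s, if anything falls off the work surface, if the arm or the gripper's body presses on something with over 40 N, if the wrist force passes 120 N, or if a joint passes its speed limit or range.

## Working session

There is one attempt and no reset: what is moved stays moved. The work goes in short steps, Python scripts to look and compute and a tool call to move; the robot and the scene stay as the last step left them, time stands still between calls to the robot, and variables do not carry over. Pictures are saved under pics/ and viewed, and the job is handed in when it is done.

Besides the shell and the picture viewer there is one more tool, called after ">>>" as name(argument=value, ...) on one line, values as JSON. apply_moves: Moves the arm, as the interface text tells. Its arguments: {"type":"object","properties":{"series":{"type":"array","items":{"type":"number"}},"newtons":{"type":"number"}},"required":["series"]}

```bash
ls; mkdir -p pics; cat > h.py <<'E'
import numpy as np, cv2
from rig import telemetry, eyes
def grab(n):
    c=eyes.camera(n); np.savez(f'{n}.npz',**c); return c
def load(n): 
    d=np.load(f'{n}.npz'); return {k:d[k] for k in d.files}
def save(n,img): cv2.imwrite(f'pics/{n}.png',cv2.cvtColor(img,cv2.COLOR_RGB2BGR))
def rays(c,uv):
    K=c['camera_matrix']; uv=np.asarray(uv,float).reshape(-1,2)
    d=np.c_[(uv[:,0]-K[0,2])/K[0,0],(uv[:,1]-K[1,2])/K[1,1]]
    s=d.copy()
    for _ in range(20): s=d/(1+float(c['k1'])*(s**2).sum(1,keepdims=True))
    return np.c_[s,np.ones(len(s))]
def pts(c,uv,z=None):
    uv=np.asarray(uv).reshape(-1,2)
    r=rays(c,uv)
    if z is None: z=np.array([c['range_z'][int(round(v)),int(round(u))] for u,v in uv])
    P=r*np.asarray(z).reshape(-1,1)
    return (P-c['t'])@c['R']
def onplane(c,uv,h):
    r=rays(c,uv)@c['R']; o=-c['R'].T@c['t']
    return o+r*((h-o[2])/r[:,2:3])
def proj(c,X):
    p=np.asarray(X).reshape(-1,3)@c['R'].T+c['t']; s=p[:,:2]/p[:,2:]
    s=s*(1+float(c['k1'])*(s**2).sum(1,keepdims=True)); K=c['camera_matrix']
    return np.c_[s[:,0]*K[0,0]+K[0,2],s[:,1]*K[1,1]+K[1,2]]
def crop(n,c,x0,y0,x1,y1,s):
    save(n,cv2.resize(c['frame'][y0:y1,x0:x1],None,fx=s,fy=s,interpolation=cv2.INTER_CUBIC))
E
python3 - <<'E'
from h import *
for n in ['side','top','wrist']:
    c=grab(n); save(n+'0',c['frame']); print(n,c['camera_matrix'].round(1).tolist(),c['k1'],(-c['R'].T@c['t']).round(),c['R'].round(2).tolist())
print(telemetry.observe())
E
```

```text
pics
side [[377.6, 0.0, 252.2], [0.0, 377.6, 192.3], [0.0, 0.0, 1.0]] 0.02465974945900425 [   2. -814.  710.] [[0.82, -0.57, 0.02], [-0.29, -0.44, -0.85], [0.49, 0.69, -0.53]]
top [[358.5, 0.0, 251.6], [0.0, 358.5, 190.2], [0.0, 0.0, 1.0]] -0.11513571500047103 [ 352.  -10. 1205.] [[-0.01, -1.0, -0.0], [-0.98, 0.02, -0.2], [0.2, -0.0, -0.98]]
wrist [[312.4, 0.0, 253.1], [0.0, 312.4, 196.2], [0.0, 0.0, 1.0]] -0.07824150421579355 [166. 657. 373.] [[0.34, 0.94, -0.0], [0.91, -0.33, 0.26], [0.25, -0.09, -0.96]]
{'clock': 0.15, 'q': array([ 1.18810528e+00,  2.64631634e-01,  1.60506361e+00, -2.78020502e-05,
        1.27369974e+00, -3.69034144e-02]), 'joint_vel': array([-0.00033317, -0.00168094, -0.00301791, -0.00047125, -0.0001061 ,
       -0.00077029]), 'joint_efforts': array([ 9.05554080e-04, -5.15899551e+01, -3.67963207e+01, -1.60087693e-04,
        7.98369205e-03, -3.47411188e-06]), 'tool_pos': array([228.5922633 , 634.5371872 , 244.21148891]), 'tool_rot': array([[-6.48361891e-04,  3.38929533e-01,  9.40811539e-01],
       [-1.68188228e-03,  9.40810036e-01, -3.38930151e-01],
       [-9.99998375e-01, -1.80208364e-03, -3.99457996e-05]]), 'ft_force': array([-0.04576964,  0.92386608, -0.43338483]), 'torque': array([-0.02329949,  0.04582948, -0.0174669 ]), 'gripper_width': 85.48349473707718}
```

View pics/side0.png

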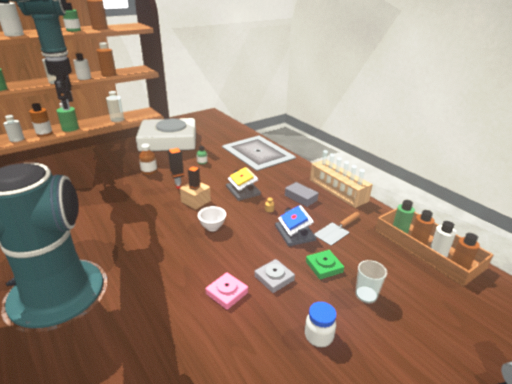

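View pics/top0.png

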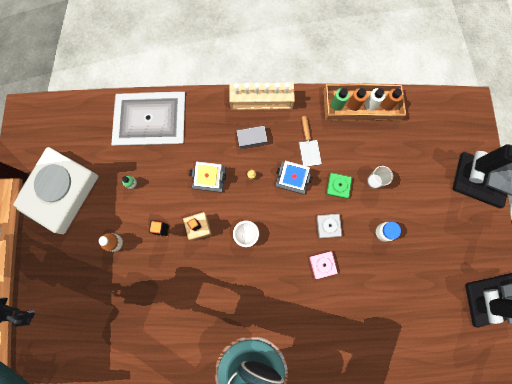

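View pics/wrist0.png

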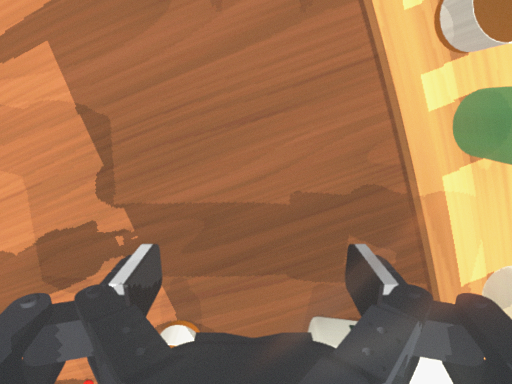

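```bash
python3 - <<'E'
from h import *
c=load('side');t=load('top')
a=cv2.resize(c['frame'][130:230,120:280],None,fx=5,fy=5,interpolation=cv2.INTER_CUBIC)
save('crop_side',a)
crop('crop_top',t,90,150,270,270,4.4)
crop('crop_topR',t,270,150,410,290,4.2)
for nm,uv in dict(dist=[159,227],tester=[195,224],yel=[207,175],blue=[294,177],ref=[330,226]).items():
    print(nm,pts(t,uv).round(1))
E
```

```text
dist [[460.9 265.2 151.1]]
tester [[471.7 161.9 124.5]]
yel [[639.  134.4  64.6]]
blue [[ 629.  -151.3   59.8]]
ref [[ 468.5 -267.9   29.8]]
```

View pics/crop_side.png

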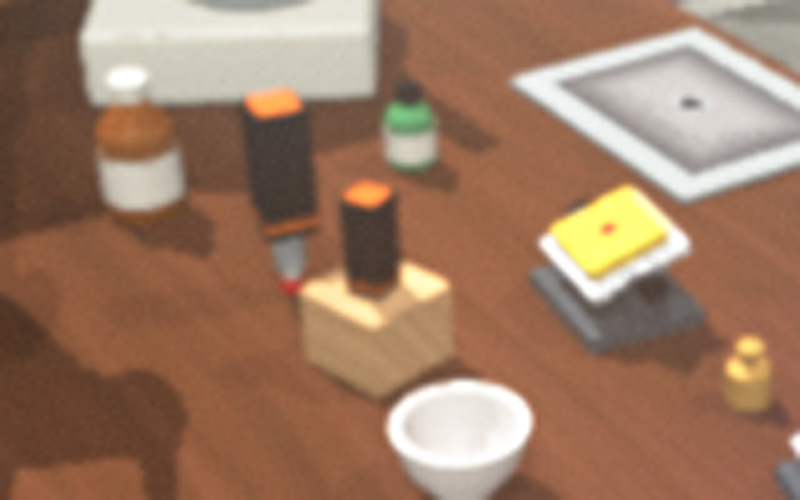

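View pics/crop_top.png

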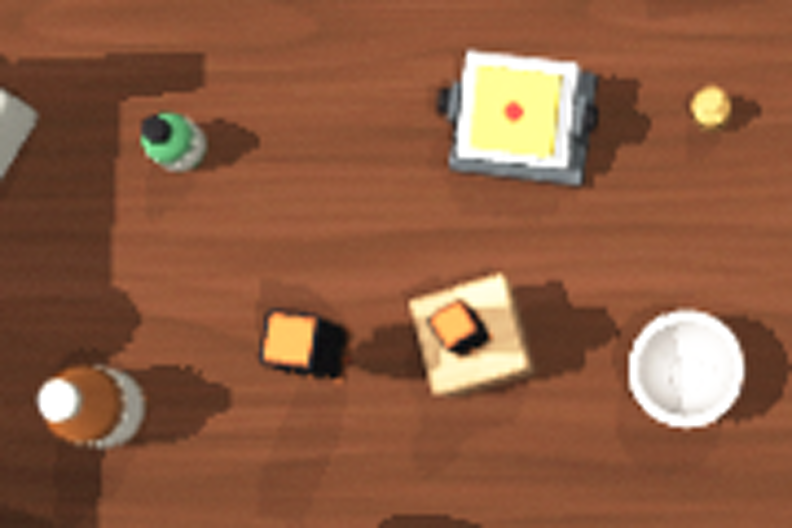

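View pics/crop_topR.png

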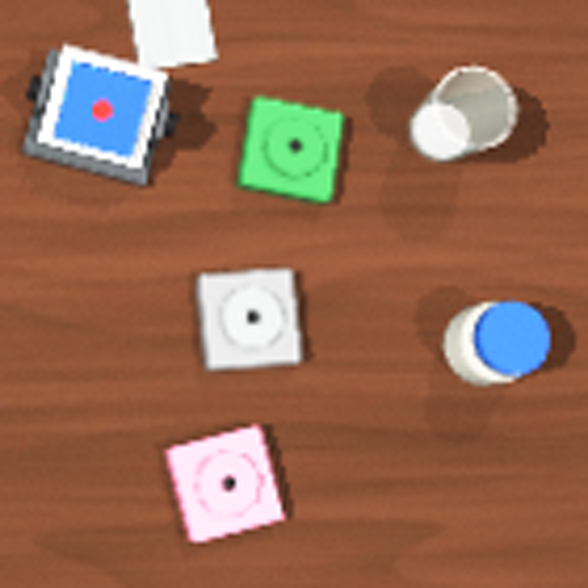

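Candidates, in the top view: the tester at (159,227) has its top at z = 151 mm, so it is the bigger one. The tester at (195,224) stands in the wooden holder with its top at 124.5 mm, which matches 55 + 70, so it is the one meant. Both crops confirm this. The grey base is at (330,226) with its top at 29.8 mm (green is at (340,185), pink at (323,265)). The yellow slab's spot is at (207,175), z 64.6 mm. Next I go above the tester for a wrist view.

```bash
cat >> h.py <<'E'
from scipy.spatial.transform import Rotation as Ro
def toolR(xdir,jawyaw):
    x=np.array(xdir,float); x/=np.linalg.norm(x)
    y=np.array([np.cos(jawyaw),np.sin(jawyaw),0]); y-=x*(x@y); y/=np.linalg.norm(y)
    return np.c_[x,y,np.cross(x,y)]
def delta(P,R):
    s=telemetry.observe(); T=s['tool_rot']
    d=T.T@(np.asarray(P)-s['tool_pos'])/40
    r=Ro.from_matrix(T.T@R).as_rotvec(degrees=True)/5
    print('t',s['clock'],'pos',s['tool_pos'].round(1),'q',s['q'].round(2),'F',s['ft_force'].round(2),'w',round(s['gripper_width'],1))
    print('delta',d.round(3),r.round(3))
E
python3 - <<'E'
from h import *
delta([471,162,245],toolR([0,0,-1],np.radians(36)))
E
```

```text
t 0.15 pos [228.6 634.5 244.2] q [ 1.19  0.26  1.61 -0.    1.27 -0.04] F [-0.05  0.92 -0.43] w 85.5
delta [-4.000e-03 -9.060e+00  9.705e+00] [6.838e+00 6.000e-03 2.000e-02]
```

>>> apply_moves(series=[0, -9.06, 9.7, 6.84, 0, 0, -1, 0, -9.06, 9.7, 6.84, 0, 0, -1, 0, -9.06, 9.7, 6.84, 0, 0, -1, 0, -9.06, 9.7, 6.84, 0, 0, -1, 0, -9.06, 9.7, 6.84, 0, 0, -1])

```text
clock: 0.78
tool_pos: [371.8, 355.0, 245.1]
tool_rot: [[0.0, 0.809, 0.588], [-0.0, 0.588, -0.809], [-1.0, 0.0, 0.0]]
ft_force: [0.9, 0.8, 0.3]
gripper_width: 85.3
```

```bash
python3 - <<'E'
from h import *
delta([471,162,245],toolR([0,0,-1],np.radians(36)))
E
```

```text
t 0.775 pos [371.8 355.  245.1] q [ 0.71 -0.04  1.94 -0.    1.24  0.09] F [0.86 0.77 0.34] w 85.3
delta [ 3.000e-03 -8.300e-01  5.362e+00] [-0.     0.002 -0.001]
```

>>> apply_moves(series=[0, -0.83, 5.36, 0, 0, 0, -1, 0, -0.83, 5.36, 0, 0, 0, -1, 0, -0.83, 5.36, 0, 0, 0, -1, 0, -0.83, 5.36, 0, 0, 0, -1, 0, -0.83, 5.36, 0, 0, 0, -1])

```text
clock: 1.4
tool_pos: [471.0, 162.1, 245.0]
tool_rot: [[-0.0, 0.811, 0.584], [-0.0, 0.584, -0.811], [-1.0, -0.001, -0.0]]
ft_force: [-0.4, -0.3, -0.3]
gripper_width: 85.1
```

```bash
python3 - <<'E'
from h import *
delta([471,162,245],toolR([0,0,-1],np.radians(36)))
c=grab('wrist'); save('wrist1',c['frame'])
E
```

```text
t 1.4 pos [471.  162.1 245. ] q [ 0.28 -0.07  1.97 -0.    1.24 -0.34] F [-0.43 -0.28 -0.26] w 85.1
delta [ 0.    -0.001  0.002] [-0.048 -0.     0.006]
```

View pics/wrist1.png

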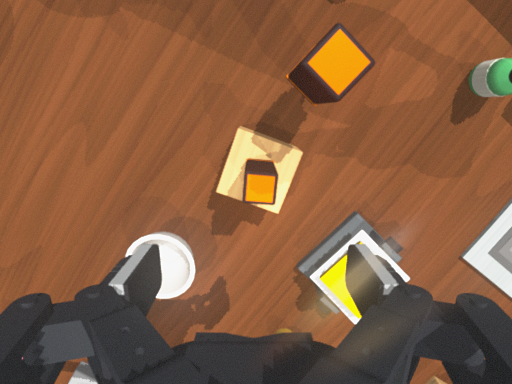

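```bash
python3 - <<'E'
from h import *
c=load('wrist'); crop('w1c',c,205,115,315,225,5.3)
f=cv2.cvtColor(c['frame'],cv2.COLOR_RGB2HSV)
m=((f[...,0]>8)&(f[...,0]<24)&(f[...,1]>225)&(f[...,2]>190)).astype('uint8'); m[:, :235]=0;m[:,290:]=0;m[:150]=0;m[215:]=0
cs=max(cv2.findContours(m,0,2)[0],key=cv2.contourArea)[:,0,:]
W=onplane(c,cs,125)
r=cv2.minAreaRect(W[:,:2].astype('float32')); print('wrist orange',r, cs.min(0),cs.max(0))
print(pts(c,[[260,188],[245,185]]))
E
```

```text
wrist orange ((472.30401611328125, 169.06167602539062), (21.507715225219727, 21.55554962158203), 31.15402603149414) [246 175] [273 201]
[[472.19777735 169.42988319 125.6234323 ]
 [460.74978468 164.37176574 125.87244179]]
```

View pics/w1c.png

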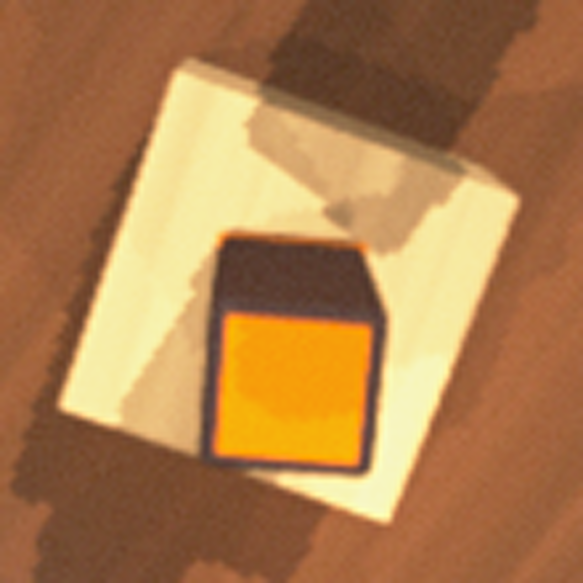

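```bash
python3 - <<'E'
from h import *
c=load('wrist'); t=load('top'); s=load('side')
h=np.array([[180,68],[518,198],[390,522],[60,408]])/5.3+[205,115]
W=onplane(c,h,55); print(W.round(1),W.mean(0), [np.linalg.norm(W[i]-W[i-1]).round(1) for i in range(4)])
print('top',onplane(t,np.array([[457,326]])/4.4+[90,150],125), 'holder', onplane(t,np.array([[410,298],[500,273],[530,372],[437,395]])/4.4+[90,150],55).mean(0))
for nm,cc,roi in (('top',t,(185,210,214,235)),('side',s,(185,162,203,175))):
    f=cv2.cvtColor(cc['frame'],cv2.COLOR_RGB2HSV); x0,y0,x1,y1=roi
    m=((f[...,0]>4)&(f[...,0]<18)&(f[...,1]>170)&(f[...,2]>190)); k=np.zeros_like(m);k[y0:y1,x0:x1]=1; m&=k
    v,u=np.nonzero(m); print(nm,len(u),u.mean(),v.mean(),onplane(cc,[[u.mean(),v.mean()]],125))
E
```

```text
[[430.  194.1  55. ]
 [497.  212.1  55. ]
 [516.5 145.1  55. ]
 [448.8 125.8  55. ]] [473.07569322 169.28744835  55.        ] [np.float64(70.9), np.float64(69.4), np.float64(69.8), np.float64(70.4)]
top [[471.36299959 165.31380383 125.        ]] holder [472.94970304 167.68621155  55.        ]
top 9 193.55555555555554 223.11111111111111 [[474.35420805 166.29508913 125.        ]]
side 20 192.95 168.55 [[471.1017955  170.46470921 125.        ]]
```

```bash
python3 - <<'E'
from h import *
delta([472.2,168.8,85],toolR([0,0,-1],np.radians(31.15)))
E
```

```text
t 1.45 pos [470.4 163.3 245. ] q [ 0.28 -0.07  1.97  0.    1.24 -0.34] F [ 0.15 -0.55  0.26] w 85.5
delta [ 3.999  0.119 -0.083] [ 0.938 -0.008  0.006]
```

>>> apply_moves(series=[0.5, 0.13, -0.1, 0.94, 0, 0, -1, 1.5, 0.13, -0.1, 0.94, 0, 0, -1, 2.2, 0.13, -0.1, 0.94, 0, 0, -1, 2.2, 0.13, -0.1, 0.94, 0, 0, -1])

```text
clock: 1.95
tool_pos: [469.4, 170.9, 154.6]
tool_rot: [[-0.006, 0.854, 0.521], [-0.001, 0.521, -0.854], [-1.0, -0.006, -0.002]]
ft_force: [0.5, -0.3, 0.4]
gripper_width: 85.6
```

```bash
python3 - <<'E'
from h import *
delta([472.2,168.8,85],toolR([0,0,-1],np.radians(31.15)))
c=grab('wrist'); save('wrist2',c['frame']); 
f=cv2.cvtColor(c['frame'],cv2.COLOR_RGB2HSV)
m=((f[...,0]>8)&(f[...,0]<24)&(f[...,1]>225)&(f[...,2]>190)).astype('uint8'); m[:, :180]=0;m[:,330:]=0;m[:180]=0
cs=max(cv2.findContours(m,0,2)[0],key=cv2.contourArea)[:,0,:]
W=onplane(c,cs,125)
print('wrist orange',cv2.minAreaRect(W[:,:2].astype('float32')), cs.min(0),cs.max(0))
delta([472.2,168.8,85],toolR([0,0,-1],np.radians(31.15)))
E
```

```text
t 1.95 pos [469.4 170.9 154.6] q [ 0.3   0.01  2.06  0.    1.07 -0.25] F [ 0.45 -0.31  0.36] w 85.6
delta [1.738 0.044 0.084] [ 0.049 -0.022  0.069]
wrist orange ((472.8028869628906, 168.47215270996094), (21.78689956665039, 21.445505142211914), 31.474611282348633) [237 225] [277 261]
t 2.0 pos [471.  171.1 156.5] q [ 0.3   0.01  2.06  0.    1.07 -0.25] F [ 0.4   0.85 -0.68] w 85.1
delta [1.787e+00 1.000e-03 6.800e-02] [ 0.046 -0.011  0.029]
```

View pics/wrist2.png

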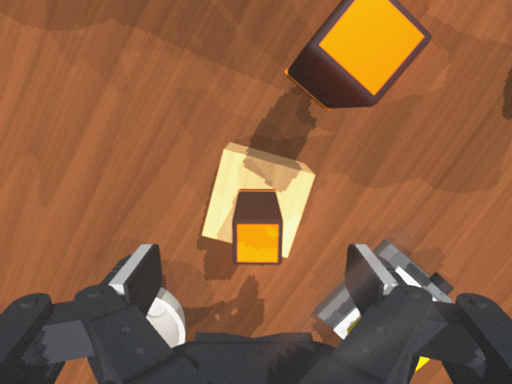

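The wrist view shows the orange top at (257,243), between the fingers and square to them. I descend and close.

>>> apply_moves(series=[0.8, 0.03, 0.07, 0, 0, 0, -1, 1.4, 0.03, 0.07, 0, 0, 0, -1, 1.77, 0.03, 0.07, 0, 0, 0, -1, 1.77, 0.03, 0.07, 0, 0, 0, -1, 1.77, 0.03, 0.07, 0, 0, 0, -1])

```text
clock: 2.62
tool_pos: [475.9, 169.0, 87.8]
tool_rot: [[0.002, 0.854, 0.52], [0.001, 0.52, -0.854], [-1.0, 0.002, 0.001]]
ft_force: [-0.8, -0.4, 0.4]
gripper_width: 85.3
```

```bash
python3 - <<'E'
from h import *
delta([472.6,168.7,85],toolR([0,0,-1],np.radians(31.3)))
c=grab('wrist'); save('wrist3',c['frame']); 
delta([472.6,168.7,85],toolR([0,0,-1],np.radians(31.3)))
E
```

```text
t 2.625 pos [475.9 169.   87.8] q [ 0.29  0.1   2.11  0.    0.93 -0.25] F [-0.78 -0.36  0.44] w 85.3
delta [ 0.071 -0.073 -0.037] [ 0.     0.006 -0.025]
t 2.675 pos [476.  169.   87.9] q [ 0.29  0.1   2.11  0.    0.93 -0.25] F [-0.12  0.08  0.52] w 84.9
delta [ 0.073 -0.075 -0.038] [-0.001  0.007 -0.028]
```

View pics/wrist3.png

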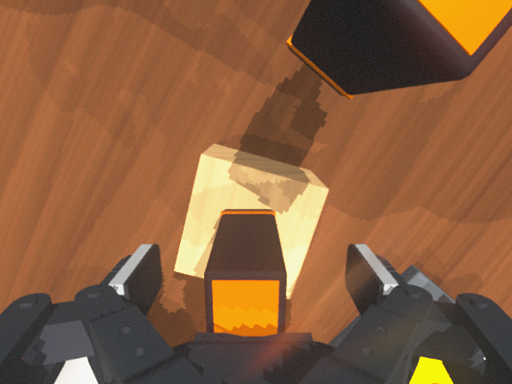

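>>> apply_moves(series=[0.07, -0.075, -0.04, 0, 0, -0.03, -1, 0.07, -0.075, -0.04, 0, 0, -0.03, 1, 0.07, -0.075, -0.04, 0, 0, -0.03, 1, 0.07, -0.075, -0.04, 0, 0, -0.03, 1, 0.07, -0.075, -0.04, 0, 0, -0.03, 1], newtons=50)

```text
clock: 3.3
tool_pos: [471.8, 168.4, 84.0]
tool_rot: [[-0.001, 0.855, 0.519], [-0.001, 0.519, -0.855], [-1.0, -0.002, 0.0]]
ft_force: [0.3, -0.1, 1.0]
gripper_width: 27.5
```

>>> apply_moves(series=[0, 0, 0, 0, 0, 0, 1, 0, 0, 0, 0, 0, 0, 1, 0, 0, 0, 0, 0, 0, 1])

```text
clock: 3.68
tool_pos: [471.8, 168.4, 84.0]
tool_rot: [[-0.001, 0.855, 0.519], [-0.001, 0.519, -0.855], [-1.0, -0.002, 0.0]]
ft_force: [0.6, 0.2, 2.1]
gripper_width: 27.6
```

```bash
python3 - <<'E'
from h import *
delta([472.6,168.7,85],toolR([0,0,-1],np.radians(31.3)))
c=grab('wrist'); save('wrist4',c['frame']); 
E
```

```text
t 3.675 pos [471.8 168.4  84. ] q [ 0.29  0.1   2.12 -0.    0.92 -0.25] F [0.64 0.16 2.14] w 27.6
delta [-0.026  0.021  0.004] [-0.003  0.002  0.021]
```

View pics/wrist4.png

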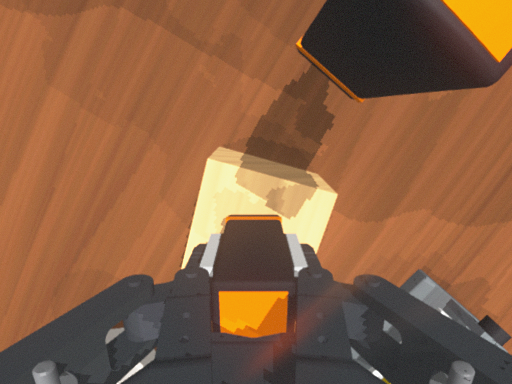

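Gripped, with the opening at 27.6 mm. I lift straight up.

>>> apply_moves(series=[-0.3, 0, 0, 0, 0, 0, 1, -1.2, 0, 0, 0, 0, 0, 1, -2.3, 0, 0, 0, 0, 0, 1, -2.8, 0, 0, 0, 0, 0, 1, -2.8, 0, 0, 0, 0, 0, 1])

```text
clock: 4.35
tool_pos: [472.6, 168.7, 197.8]
tool_rot: [[0.001, 0.855, 0.519], [-0.0, 0.519, -0.855], [-1.0, 0.001, 0.001]]
ft_force: [-0.1, -0.4, -2.3]
gripper_width: 27.5
```

```bash
python3 - <<'E'
from h import *
t=load('top')
f=t['frame']; x0,y0,x1,y1=322,216,340,236
g=cv2.cvtColor(f,cv2.COLOR_RGB2GRAY).astype(float)
print(g[221:231,325:336].astype(int))
w=np.clip(140-g[220:232,324:337],0,None); v,u=np.mgrid[220:232,324:337]; u0=(u*w).sum()/w.sum(); v0=(v*w).sum()/w.sum()
print(u0,v0,onplane(t,[[u0,v0]],30))
s=load('side'); crop('sref',s,240,250,310,300,10); 
c=grab('side'); save('side1',c['frame']); 
delta([468,-268,195],toolR([0,0,-1],np.radians(0)))
E
```

```text
[[247 247 247 247 247 247 247 246 246 245 232]
 [247 247 247 247 247 247 246 246 247 246 244]
 [247 247 247 241 221 219 238 247 247 247 247]
 [248 248 248 229 109 104 186 240 247 247 247]
 [248 248 248 218  53  53 122 228 246 246 246]
 [247 247 247 226 102  94 171 234 247 246 246]
 [247 247 247 242 227 226 237 244 247 247 247]
 [249 248 248 248 248 248 249 248 248 248 248]
 [249 248 248 248 248 248 248 248 248 247 242]
 [234 245 247 247 247 247 247 246 247 241 216]]
329.597667638484 225.04956268221574 [[ 471.60975468 -266.69255513   30.        ]]
t 4.4 pos [471.5 168.4 196. ] q [ 0.29 -0.03  2.02 -0.    1.15 -0.25] F [ 0.01 -0.2  -2.05] w 27.6
delta [ 0.039 -5.741  9.277] [6.258 0.008 0.023]
```

View pics/sref.png

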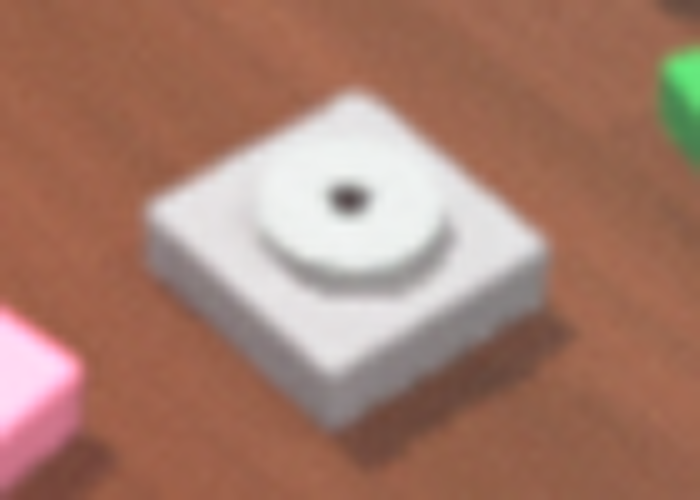

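View pics/side1.png

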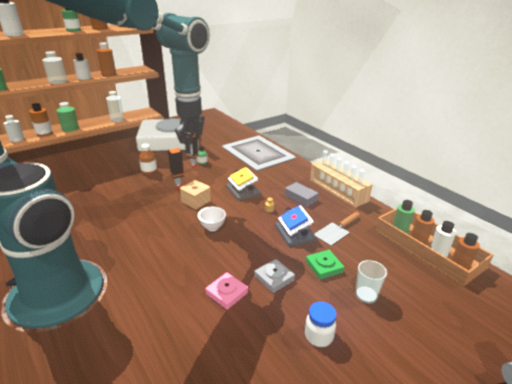

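```bash
python3 - <<'E'
from h import *
c=load('side'); crop('s1c',c,155,100,235,180,7)
print(onplane(c,[[349/10+240-.45,199/10+250-.45]],30))
s=telemetry.observe(); P=s['tool_pos'];x=s['tool_rot'][:,0]
print(proj(c,[P,P+69*x,P+29*x]).round(1))
E
```

```text
[[ 469.07229318 -267.09664903   30.        ]]
[[191.8 148.8]
 [193.3 168.2]
 [192.5 157.1]]
```

View pics/s1c.png

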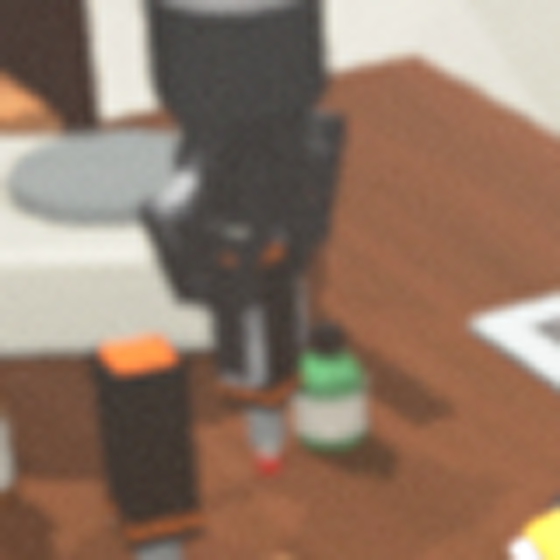

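```bash
python3 - <<'E'
from h import *
delta([470,-267,195],toolR([0,0,-1],np.radians(31.3)))
E
```

```text
t 4.4 pos [471.5 168.4 196. ] q [ 0.29 -0.03  2.02 -0.    1.15 -0.25] F [ 0.01 -0.2  -2.05] w 27.6
delta [ 0.039 -5.685  9.282] [-0.002  0.002  0.024]
```

>>> apply_moves(series=[0, -1, 1.6, 0, 0, 0, 1, 0, -1.8, 2.9, 0, 0, 0, 1, 0, -2.5, 4.1, 0, 0, 0, 1, 0, -3.3, 5.3, 0, 0, 0, 1, 0, -4, 6.5, 0, 0, 0, 1])

```text
clock: 5.03
tool_pos: [467.9, -138.4, 193.9]
tool_rot: [[-0.006, 0.855, 0.519], [-0.0, 0.519, -0.855], [-1.0, -0.005, -0.003]]
ft_force: [0.7, 0.0, -2.3]
gripper_width: 27.6
```

```bash
python3 - <<'E'
from h import *
delta([470,-267,195],toolR([0,0,-1],np.radians(31.3)))
E
```

```text
t 5.025 pos [ 467.9 -138.4  193.9] q [-0.34 -0.05  2.05 -0.    1.15 -0.88] F [ 0.68  0.02 -2.26] w 27.6
delta [-0.027 -1.623  2.775] [-0.01  -0.035  0.058]
```

>>> apply_moves(series=[0, -0.83, 1.4, 0, 0, 0, 1, 0, -1.62, 2.77, 0, 0, 0, 1, 0, -1.62, 2.77, 0, 0, 0, 1, 0, -1.62, 2.77, 0, 0, 0, 1])

```text
clock: 5.52
tool_pos: [470.7, -264.6, 194.2]
tool_rot: [[-0.006, 0.855, 0.518], [0.001, 0.518, -0.855], [-1.0, -0.004, -0.004]]
ft_force: [0.8, 0.8, -1.6]
gripper_width: 27.1
```

```bash
python3 - <<'E'
from h import *
delta([470,-267,195],toolR([0,0,-1],np.radians(31.3)))
c=grab('side'); crop('s2c',c,225,180,325,300,5); w=grab('wrist'); save('wrist5',w['frame'])
s=telemetry.observe(); P=s['tool_pos'];x=s['tool_rot'][:,0]
print(P,s['ft_force'],proj(c,[P,P+69*x,P+29*x]).round(1), proj(w,[P+69*x,P+29*x,P-41*x,[470,-267,30]]).round(1))
E
```

```text
t 5.525 pos [ 470.7 -264.6  194.2] q [-0.56  0.05  1.95 -0.    1.15 -1.1 ] F [ 0.81  0.78 -1.64] w 27.1
delta [-0.021 -0.047  0.042] [-0.02  -0.047  0.048]
[ 471.34967961 -263.54497296  194.90433549] [ 0.51147863  0.59289185 -1.52147812] [[277.6 216.1]
 [276.  239.1]
 [276.9 226. ]] [[254.3 213.8]
 [254.6 237.3]
 [255.5 319.8]
 [251.5 184.8]]
```

View pics/s2c.png

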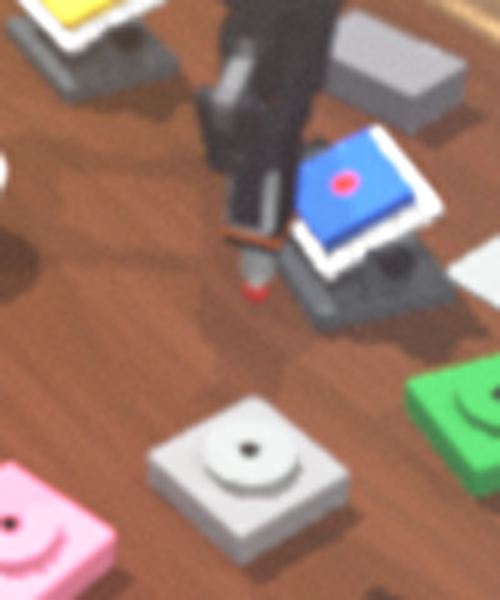

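View pics/wrist5.png

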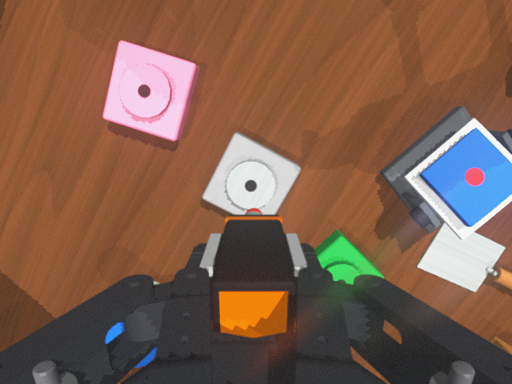

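The disc's dot is at (250.5,185.5) in the wrist view, within 1 px of the prediction. The foot's red ball shows at (254,211), in line above it. I descend to just above the disc.

>>> apply_moves(series=[0.7, -0.06, 0.05, 0, 0, 0, 1, 1.5, -0.06, 0.05, 0, 0, 0, 1, 2.1, -0.06, 0.05, 0, 0, 0, 1, 2.1, -0.06, 0.05, 0, 0, 0, 1, 2.1, -0.06, 0.05, 0, 0, 0, 1])

```text
clock: 6.25
tool_pos: [471.6, -267.6, 113.2]
tool_rot: [[-0.001, 0.854, 0.521], [-0.002, 0.521, -0.854], [-1.0, -0.002, 0.001]]
ft_force: [-0.3, 0.2, -2.0]
gripper_width: 27.4
```

```bash
python3 - <<'E'
from h import *
delta([470.3,-267,99],toolR([0,0,-1],np.radians(31.3)))
c=grab('side'); crop('s3c',c,240,220,310,300,7); w=grab('wrist'); crop('w6',w,190,140,320,240,6)
delta([470.3,-267,99],toolR([0,0,-1],np.radians(31.3)))
s=telemetry.observe(); P=s['tool_pos'];x=s['tool_rot'][:,0]
print(proj(c,[P+69*x,[470.3,-267,30]]).round(1), proj(w,[P+69*x,P+29*x,P-41*x,[470,-267,30]]).round(1))
E
```

```text
t 6.25 pos [ 471.6 -267.6  113.2] q [-0.56  0.14  2.02 -0.    0.99 -1.11] F [-0.29  0.21 -1.98] w 27.4
delta [ 0.355 -0.02  -0.03 ] [0.015 0.011 0.024]
t 6.35 pos [ 472.1 -268.4  113.9] q [-0.56  0.14  2.02 -0.    0.99 -1.11] F [-0.36 -0.55 -1.04] w 27.6
delta [ 0.373 -0.02  -0.054] [0.007 0.029 0.015]
[[276.  265. ]
 [274.8 269.2]] [[253.5 214.3]
 [253.6 237.9]
 [253.9 320.5]
 [252.1 204.3]]
```

View pics/s3c.png

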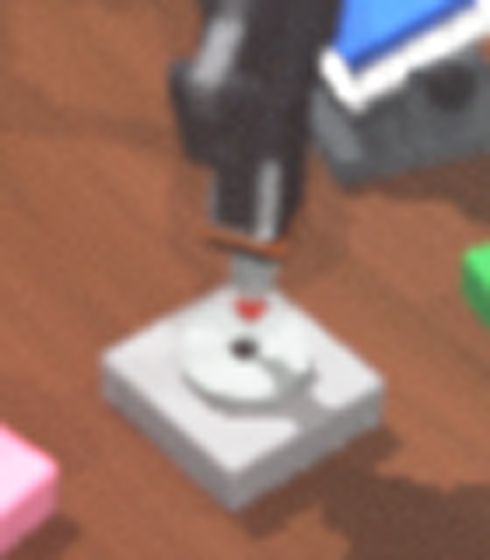

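View pics/w6.png

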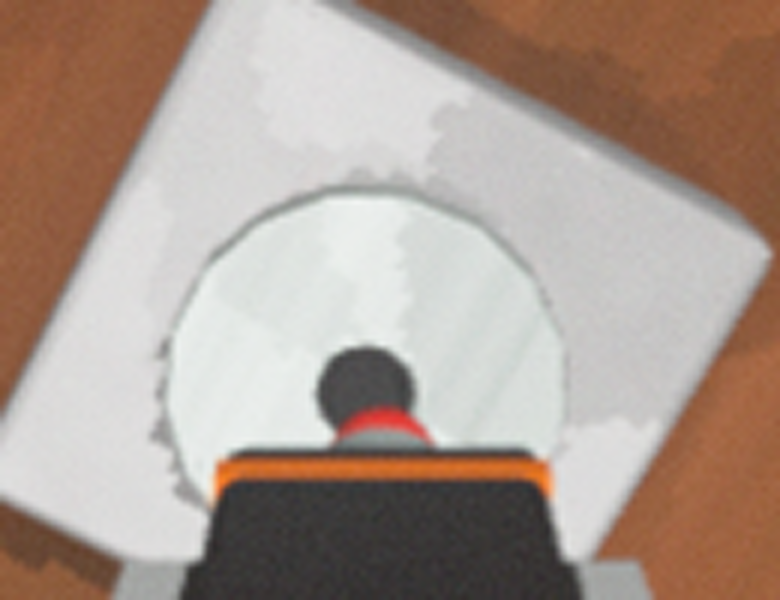

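>>> apply_moves(series=[0.15, -0.05, -0.03, 0, 0, 0, 1, 0.36, -0.05, -0.03, 0, 0, 0, 1, 0.36, -0.05, -0.03, 0, 0, 0, 1])

```text
clock: 6.72
tool_pos: [468.2, -268.2, 97.3]
tool_rot: [[-0.003, 0.855, 0.519], [-0.001, 0.519, -0.855], [-1.0, -0.003, -0.001]]
ft_force: [0.6, 0.1, -0.1]
gripper_width: 27.4
```

>>> apply_moves(series=[0.05, 0, 0, 0, 0, 0, 1, 0.05, 0, 0, 0, 0, 0, 1])

```text
clock: 6.98
tool_pos: [468.3, -268.3, 95.8]
tool_rot: [[-0.003, 0.855, 0.519], [-0.001, 0.519, -0.855], [-1.0, -0.003, -0.0]]
ft_force: [-0.7, -0.2, -0.0]
gripper_width: 27.4
```

>>> apply_moves(series=[0.05, 0, 0, 0, 0, 0, 1, 0.05, 0, 0, 0, 0, 0, 1])

```text
clock: 7.22
tool_pos: [468.5, -268.3, 93.9]
tool_rot: [[-0.002, 0.855, 0.519], [-0.001, 0.519, -0.855], [-1.0, -0.003, -0.0]]
ft_force: [-1.1, 0.3, 1.4]
gripper_width: 27.1
```

```bash
python3 - <<'E'
from h import *
F=[];Z=[]
c=grab('side'); crop('s4c',c,250,235,300,285,10); s=telemetry.observe();F.append(s['ft_force']);Z.append(s['tool_pos'])
w=grab('wrist'); crop('w7',w,190,150,320,250,6); s=telemetry.observe();F.append(s['ft_force']);Z.append(s['tool_pos'])
print(np.round(F,2),np.round(Z,1))
E
```

```text
[[-1.26 -0.07  1.4 ]
 [-2.09  0.41  0.98]] [[ 468.5 -268.3   93.9]
 [ 468.5 -268.3   94. ]]
```

View pics/s4c.png

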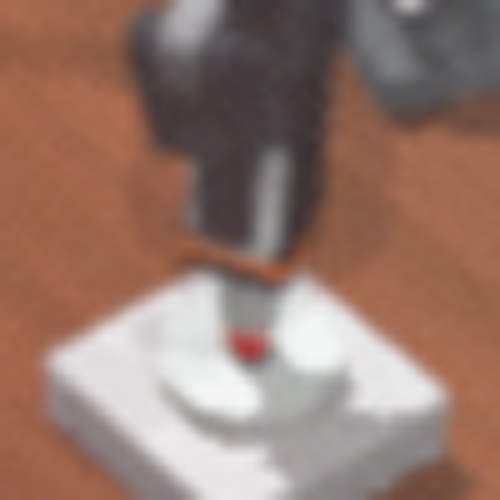

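View pics/w7.png

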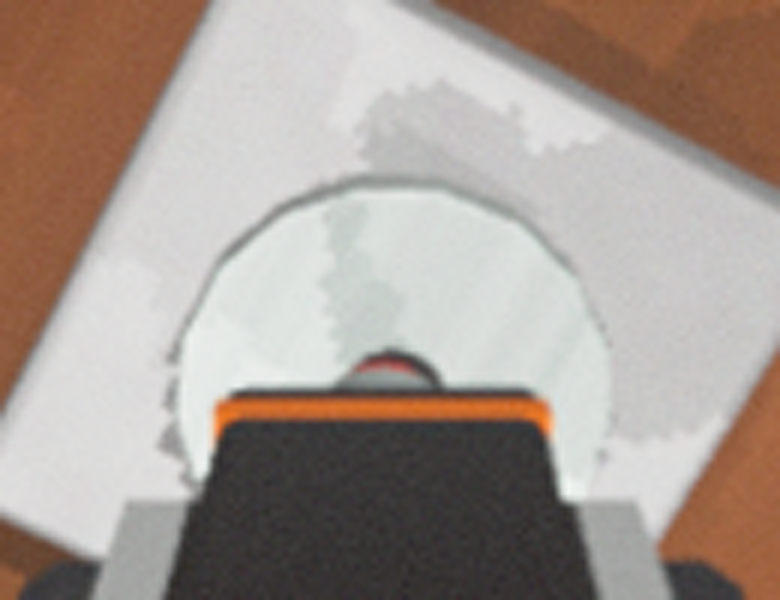

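>>> apply_moves(series=[0.03, 0, 0, 0, 0, 0, 1, 0.03, 0, 0, 0, 0, 0, 1, 0.03, 0, 0, 0, 0, 0, 1, 0.03, 0, 0, 0, 0, 0, 1, 0.03, 0, 0, 0, 0, 0, 1])

```text
clock: 7.95
tool_pos: [468.5, -268.3, 92.7]
tool_rot: [[-0.002, 0.855, 0.519], [-0.001, 0.519, -0.855], [-1.0, -0.003, 0.0]]
ft_force: [-0.7, -0.1, 0.9]
gripper_width: 27.5
```

>>> apply_moves(series=[0, 0, 0, 0, 0, 0, 1, 0, 0, 0, 0, 0, 0, 1, 0, 0, 0, 0, 0, 0, 1, 0, 0, 0, 0, 0, 0, 1, 0, 0, 0, 0, 0, 0, 1])

```text
clock: 8.57
tool_pos: [468.5, -268.3, 92.7]
tool_rot: [[-0.002, 0.855, 0.519], [-0.001, 0.519, -0.855], [-1.0, -0.003, 0.0]]
ft_force: [-1.8, 0.6, 1.1]
gripper_width: 27.7
```

```bash
python3 - <<'E'
from h import *
F=[];Z=[]
for i in range(6):
    c=grab('side'); s=telemetry.observe();F.append(s['ft_force']);Z.append(s['tool_pos'])
crop('s5c',c,250,235,300,285,10)
print(np.mean(F,0).round(2),np.std(F,0).round(2),np.mean(Z,0).round(1))
E
```

```text
[-1.75  0.11  1.46] [0.59 0.67 0.44] [ 468.5 -268.3   92.7]
```

View pics/s5c.png

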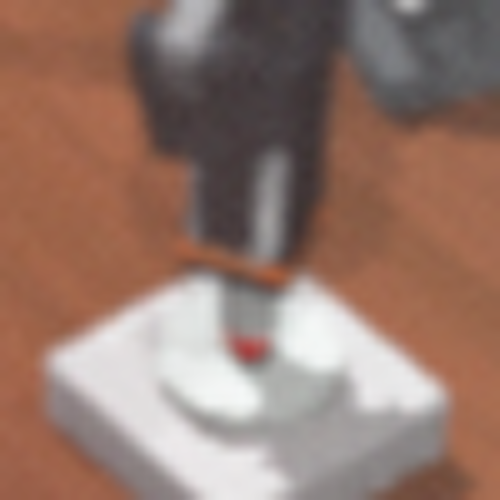

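The check on the disc is done: about 3.3 N and 6.3 mm in, held for over 1.4 s. I lift, and measure the yellow slab from the stored images.

>>> apply_moves(series=[-0.4, 0, 0, 0, 0, 0, 1, -1.3, 0, 0, 0, 0, 0, 1, -2.4, 0, 0, 0, 0, 0, 1, -3, 0, 0, 0, 0, 0, 1, -3, 0, 0, 0, 0, 0, 1])

```text
clock: 9.5
tool_pos: [470.8, -269.1, 216.2]
tool_rot: [[0.004, 0.855, 0.519], [-0.005, 0.519, -0.855], [-1.0, 0.001, 0.006]]
ft_force: [-0.4, -0.4, -2.9]
gripper_width: 27.3
```

```bash
python3 - <<'E'
from h import *
s0=cv2.cvtColor(cv2.imread('pics/side0.png'),cv2.COLOR_BGR2RGB)
def fit(n,c,frame,roi):
    f=cv2.cvtColor(frame,cv2.COLOR_RGB2HSV); x0,y0,x1,y1=roi
    k=np.zeros(f.shape[:2],bool);k[y0:y1,x0:x1]=1
    m=(f[...,0]>22)&(f[...,0]<36)&(f[...,1]>120)&(f[...,2]>180)&k
    r=((f[...,0]<8)|(f[...,0]>172))&(f[...,1]>120)&k&cv2.dilate(m.astype('uint8'),np.ones((3,3))).astype(bool)
    me=cv2.erode(cv2.morphologyEx((m|r).astype('uint8'),cv2.MORPH_CLOSE,np.ones((3,3))),np.ones((3,3)))>0
    v,u=np.nonzero(me&(c['range_z']>0)); P=pts(c,np.c_[u,v])
    for _ in range(3):
        q=P.mean(0); n_=np.linalg.svd(P-q)[2][2]; n_*=np.sign(n_[2]); d=(P-q)@n_; P=P[abs(d)<2.5*d.std()+.1]
    v,u=np.nonzero(r); print(n,len(P),'centre',q.round(1),'n',n_.round(3),'tilt',np.degrees(np.arccos(n_[2])).round(1),'az',np.degrees(np.arctan2(n_[1],n_[0])).round(1),'rms',d.std().round(2),'red px',len(u),u.mean(),v.mean())
    ry=rays(c,[[u.mean(),v.mean()]])@c['R']; o=-c['R'].T@c['t']; print('  spot',(o+ry*((q-o)@n_)/(ry@n_)[:,None]).round(1))
t=load('top'); fit('top',t,t['frame'],(188,158,228,194))
c=load('side'); fit('side',c,c['frame'],(225,162,262,196))
w=grab('wrist')
E
```

```text
top 1 centre [638.6 140.7  66.8] n [0. 0. 1.] tilt 0.0 az 0.0 rms 0.0 red px 4 205.5 174.75
  spot [[639.4 139.1  66.8]]
side 135 centre [632.5 134.1  63.4] n [-0.299  0.045  0.953] tilt 17.6 az 171.5 rms 1.36 red px 0 nan nan
  spot [[nan nan nan]]<stdin>:12: RuntimeWarning: Mean of empty slice.
  ret = ret.dtype.type(ret / rcount)
<stdin>:13: RuntimeWarning: Mean of empty slice.
```

```bash
python3 - <<'E'
from h import *
delta([662,98,210],toolR([0,0,-1],np.radians(31.3)))
E
```

```text
t 9.55 pos [ 469.5 -268.4  213.9] q [-0.56  0.03  1.93 -0.    1.18 -1.11] F [-0.03 -0.17 -2.21] w 27.6
delta [ 0.075  8.869 -5.33 ] [-0.003  0.029  0.012]
```

>>> apply_moves(series=[0, 1.2, -0.7, 0, 0, 0, 1, 0, 2.5, -1.5, 0, 0, 0, 1, 0, 3.8, -2.3, 0, 0, 0, 1, 0, 5.1, -3.1, 0, 0, 0, 1, 0, 6.4, -3.9, 0, 0, 0, 1])

```text
clock: 10.18
tool_pos: [606.0, 0.1, 209.6]
tool_rot: [[-0.005, 0.855, 0.519], [-0.001, 0.519, -0.855], [-1.0, -0.005, -0.002]]
ft_force: [-0.4, -0.8, -1.5]
gripper_width: 27.5
```

```bash
python3 - <<'E'
from h import *
delta([662,98,210],toolR([0,0,-1],np.radians(31.3)))
E
```

```text
t 10.175 pos [6.060e+02 1.000e-01 2.096e+02] q [-0.04  0.16  1.79 -0.    1.19 -0.59] F [-0.35 -0.75 -1.46] w 27.5
delta [-0.021  2.467 -1.364] [-0.003 -0.021  0.061]
```

>>> apply_moves(series=[0, 1.2, -0.7, 0, 0, 0, 1, 0, 2.4, -1.36, 0, 0, 0, 1, 0, 2.45, -1.36, 0, 0, 0, 1, 0, 2.45, -1.36, 0, 0, 0, 1])

```text
clock: 10.68
tool_pos: [660.9, 95.6, 209.3]
tool_rot: [[-0.006, 0.854, 0.52], [-0.002, 0.52, -0.854], [-1.0, -0.006, -0.001]]
ft_force: [-0.2, -0.4, -1.6]
gripper_width: 27.2
```

```bash
python3 - <<'E'
from h import *
delta([662,98,210],toolR([0,0,-1],np.radians(31.3)))
w=grab('wrist'); save('wrist8',w['frame'])
delta([662,98,210],toolR([0,0,-1],np.radians(31.3)))
E
```

```text
t 10.675 pos [660.9  95.6 209.3] q [ 0.11  0.28  1.65 -0.    1.22 -0.44] F [-0.24 -0.36 -1.57] w 27.2
delta [-0.018  0.056 -0.037] [ 0.009 -0.015  0.074]
t 10.725 pos [660.8  94.9 209.8] q [ 0.11  0.28  1.65 -0.    1.22 -0.44] F [ 1.04 -0.11 -2.65] w 27.1
delta [-0.005  0.066 -0.052] [-0.003 -0.012  0.067]
```

View pics/wrist8.png

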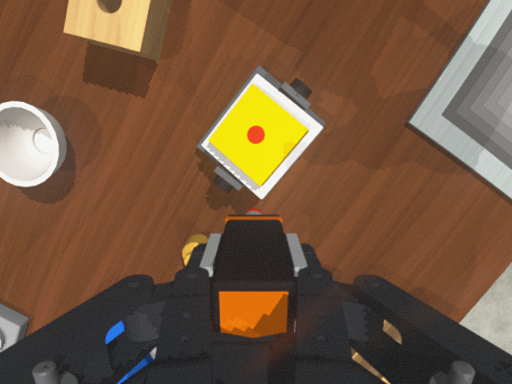

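```bash
python3 - <<'E'
from h import *
c=load('wrist'); f=cv2.cvtColor(c['frame'],cv2.COLOR_RGB2HSV)
k=np.zeros(f.shape[:2],bool);k[70:200,195:325]=1
m=(f[...,0]>22)&(f[...,0]<36)&(f[...,1]>150)&(f[...,2]>150)&k
r=((f[...,0]<8)|(f[...,0]>172))&(f[...,1]>190)&(f[...,2]>190)&k; r[155:]=0;r[:115]=0
me=cv2.erode(cv2.morphologyEx((m|r).astype('uint8'),cv2.MORPH_CLOSE,np.ones((3,3))),np.ones((5,5)))>0
v,u=np.nonzero(me&(c['range_z']>0)); P=pts(c,np.c_[u,v])
for _ in range(4):
    q=P.mean(0); n=np.linalg.svd(P-q)[2][2]; n*=np.sign(n[2]); d=(P-q)@n; P=P[abs(d)<2.5*d.std()]
print(len(P),q.round(1),n.round(3),'tilt',np.degrees(np.arccos(n[2])),'az',np.degrees(np.arctan2(n[1],n[0])),'rms',d.std())
v,u=np.nonzero(r); print('red',len(u),u.mean(),v.mean())
o=-c['R'].T@c['t']
def onp(uv):
    ry=rays(c,uv)@c['R']; return o+ry*((q-o)@n/(ry@n))[:,None]
print('spot',onp([[u.mean(),v.mean()]]).round(1))
cs=max(cv2.findContours((m|r).astype('uint8'),0,2)[0],key=cv2.contourArea)[:,0,:]
W=onp(cs); 
# in-plane basis
e1=np.array([1,0,0])-n*n[0]; e1/=np.linalg.norm(e1); e2=np.cross(n,e1)
L=np.c_[(W-q)@e1,(W-q)@e2]; R=cv2.minAreaRect(L.astype('float32')); print(R, 'centre',(q+e1*R[0][0]+e2*R[0][1]).round(1))
# check vs. known: depth at disc etc
crop('w8c',c,190,60,330,205,4)
E
```

```text
4336 [638.6 136.5  64.5] [-0.306  0.042  0.951] tilt 17.98074145613895 az 172.26321467442526 rms 0.624974863670724
red 210 255.4904761904762 134.21904761904761
spot [[637.1 136.1  64.1]]
((-0.6814136505126953, -0.53887939453125), (62.96746063232422, 63.94936752319336), 81.66215515136719) centre [637.9 136.   64.4]
```

View pics/w8c.png

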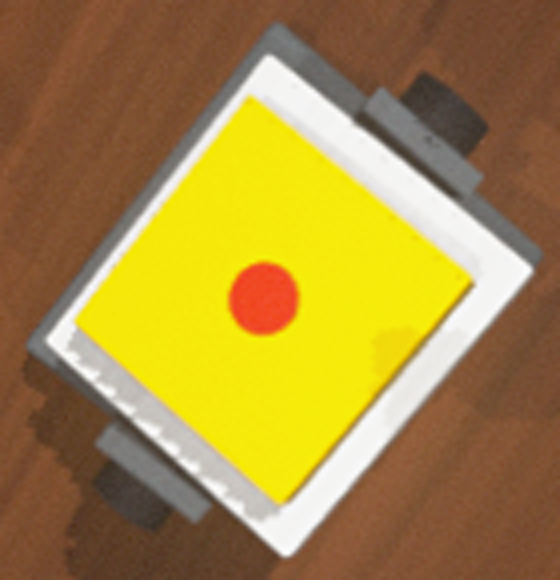

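```bash
cat >> h.py <<'E'
SP=np.array([637.5,136,64.2]); N=np.array([-.306,.043,.951]); N/=np.linalg.norm(N)
def tgt(gap): 
    s=telemetry.observe(); 
    R=toolR(-N,np.radians(31.3)); delta(SP+(69+gap)*N,R)
    x=s['tool_rot'][:,0]; T=s['tool_pos']+69*x-SP; print('tip rel spot: along n',(T@N).round(2),'lateral',(T-N*(T@N)).round(1),'angle',np.degrees(np.arccos(-x@N)).round(2))
E
python3 - <<'E'
from h import *
tgt(50)
E
```

```text
t 10.725 pos [660.8  94.9 209.8] q [ 0.11  0.28  1.65 -0.    1.22 -0.44] F [ 1.04 -0.11 -2.65] w 27.1
delta [ 0.816 -0.671 -1.763] [-0.279 -2.327  2.825]
tip rel spot: along n 64.05 lateral [ 42.5 -44.   15.7] angle 18.3
```

>>> apply_moves(series=[0.2, -0.2, -0.5, -0.07, -0.6, 0.7, 1, 0.4, -0.35, -0.9, -0.14, -1.2, 1.4, 1, 0.6, -0.5, -1.3, -0.2, -1.8, 2.1, 1, 0.8, -0.67, -1.76, -0.28, -2.33, 2.83, 1, 0.8, -0.67, -1.76, -0.28, -2.33, 2.83, 1])

```text
clock: 11.35
tool_pos: [597.9, 140.3, 176.8]
tool_rot: [[0.304, 0.805, 0.509], [-0.044, 0.546, -0.837], [-0.952, 0.232, 0.201]]
ft_force: [-0.1, -0.3, -1.2]
gripper_width: 27.1
```

>>> apply_moves(series=[0, 0, 0, 0, 0, 0, 1, 0, 0, 0, 0, 0, 0, 1])

```text
clock: 11.6
tool_pos: [604.2, 141.0, 181.2]
tool_rot: [[0.311, 0.804, 0.507], [-0.042, 0.544, -0.838], [-0.949, 0.24, 0.203]]
ft_force: [-0.2, -0.9, -1.7]
gripper_width: 27.4
```

```bash
python3 - <<'E'
from h import *
tgt(14)
w=grab('wrist'); save('wrist9',w['frame']); c=grab('side'); crop('s9',c,190,120,290,220,6)
t=grab('top'); crop('t9',t,170,140,250,200,8)
tgt(14)
print(proj(w,[SP]),proj(c,[SP,SP+50*N]))
E
```

```text
t 11.6 pos [604.2 141.  181.2] q [ 0.25  0.04  2.01 -0.17  0.8  -0.22] F [-0.2  -0.88 -1.72] w 27.4
delta [ 0.966 -0.09  -0.064] [-0.021  0.028 -0.059]
tip rel spot: along n 52.66 lateral [ 4.4 -0.2  1.4] angle 0.33
t 11.75 pos [603.7 141.3 180.4] q [ 0.25  0.05  2.01 -0.17  0.8  -0.22] F [-0.63  0.74 -1.49] w 27.4
delta [ 0.953 -0.077 -0.046] [-0.015  0.022 -0.048]
tip rel spot: along n 52.12 lateral [3.6 0.2 1.1] angle 0.26
[[248.64990657 190.25184752]] [[241.71886163 175.34259528]
 [237.62431456 164.08042223]]
```

View pics/wrist9.png

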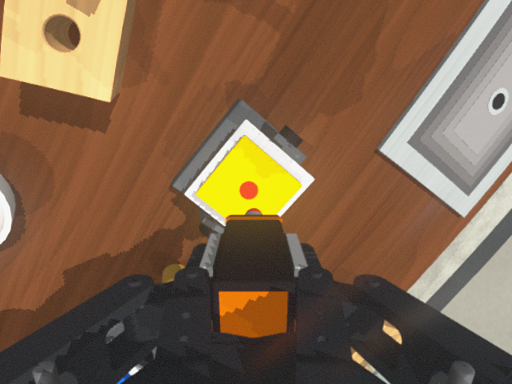

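View pics/s9.png

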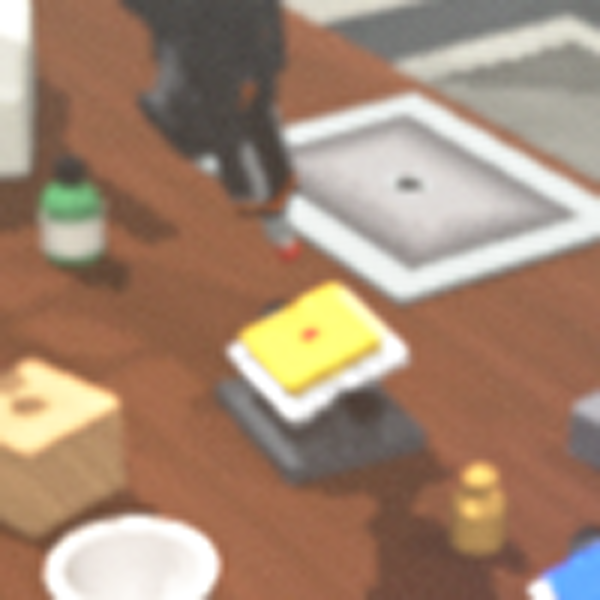

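The wrist view shows the red spot at (248.5,190), as predicted, with the axis 0.3° off the slab's normal. I approach along the normal.

>>> apply_moves(series=[0.4, -0.08, -0.05, 0, 0, -0.05, 1, 0.8, -0.08, -0.05, 0, 0, -0.05, 1, 0.95, -0.08, -0.05, 0, 0, -0.05, 1, 0.95, -0.08, -0.05, 0, 0, -0.05, 1, 0.95, -0.08, -0.05, 0, 0, -0.05, 1])

```text
clock: 12.38
tool_pos: [611.0, 140.2, 142.8]
tool_rot: [[0.307, 0.805, 0.508], [-0.044, 0.545, -0.837], [-0.951, 0.234, 0.203]]
ft_force: [-0.3, -0.1, -1.1]
gripper_width: 27.4
```

```bash
python3 - <<'E'
from h import *
tgt(0)
w=grab('wrist'); crop('w10',w,190,140,320,240,6); c=grab('side'); crop('s10',c,215,145,265,195,10)
tgt(0)
print((proj(w,[SP])-[190,140])*6)
F=[]
for i in range(4): eyes.camera('top'); s=telemetry.observe(); F.append(s['ft_force']@N)
print(F)
E
```

```text
t 12.375 pos [611.  140.2 142.8] q [ 0.25  0.1   2.03 -0.18  0.73 -0.2 ] F [-0.3  -0.09 -1.08] w 27.4
delta [0.35  0.017 0.028] [-0.002  0.017  0.004]
tip rel spot: along n 14.02 lateral [-1.1  0.5 -0.4] angle 0.09
t 12.475 pos [611.1 140.2 143.3] q [ 0.25  0.1   2.03 -0.18  0.73 -0.2 ] F [-0.15 -0.3  -1.62] w 27.5
delta [0.361 0.01  0.025] [-0.003  0.02  -0.005]
tip rel spot: along n 14.45 lateral [-0.8  0.6 -0.3] angle 0.1
[[387.25805275 412.39999364]]
[np.float64(-2.0103259166911887), np.float64(-1.6580339807203368), np.float64(-1.5271713819399553), np.float64(-1.962598327513722)]
```

View pics/w10.png

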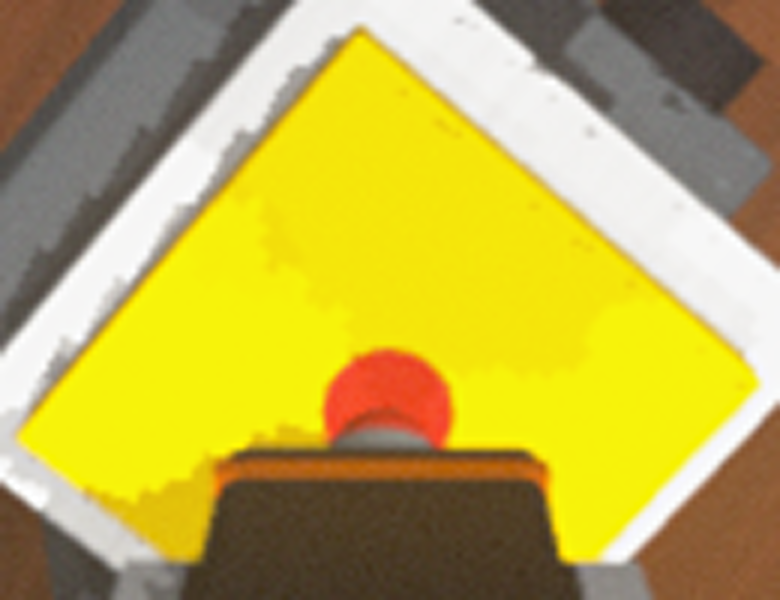

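View pics/s10.png

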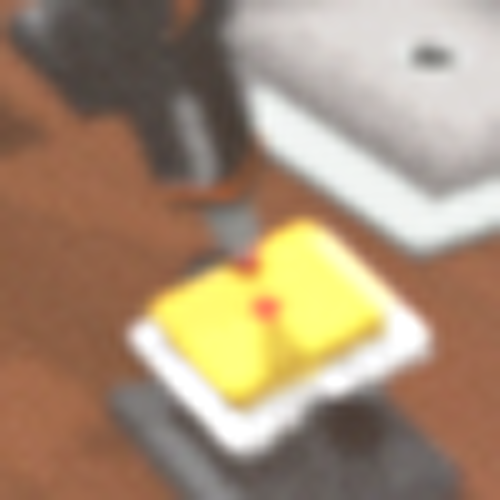

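>>> apply_moves(series=[0.15, 0.01, 0.02, 0, 0, 0, 1, 0.3, 0.01, 0.02, 0, 0, 0, 1, 0.36, 0.01, 0.02, 0, 0, 0, 1, 0.36, 0.01, 0.02, 0, 0, 0, 1])

```text
clock: 13.18
tool_pos: [615.5, 138.8, 128.6]
tool_rot: [[0.305, 0.805, 0.508], [-0.045, 0.545, -0.837], [-0.951, 0.232, 0.203]]
ft_force: [-1.6, -0.9, -1.2]
gripper_width: 27.6
```

>>> apply_moves(series=[0.05, 0, 0, 0, 0, 0, 1, 0.05, 0, 0, 0, 0, 0, 1])

```text
clock: 13.42
tool_pos: [616.3, 138.8, 127.2]
tool_rot: [[0.306, 0.805, 0.508], [-0.045, 0.545, -0.837], [-0.951, 0.233, 0.203]]
ft_force: [-2.2, -0.4, -0.7]
gripper_width: 27.3
```

>>> apply_moves(series=[0.05, 0, 0, 0, 0, 0, 1, 0.05, 0, 0, 0, 0, 0, 1])

```text
clock: 13.68
tool_pos: [617.1, 138.8, 125.4]
tool_rot: [[0.306, 0.805, 0.508], [-0.045, 0.545, -0.837], [-0.951, 0.234, 0.203]]
ft_force: [-2.2, -0.6, -0.2]
gripper_width: 27.3
```

```bash
python3 - <<'E'
from h import *
tgt(-6.5)
F=[]
for i in range(6):
    c=grab(['side','wrist'][i%2]); s=telemetry.observe(); F.append(np.r_[s['ft_force']@N,s['ft_force']])
print(np.mean(F,0),np.std(F,0))
tgt(-6.5)
w=load('wrist'); c=load('side'); crop('w11',w,190,140,320,240,6);crop('s11',c,215,145,265,195,10)
print((proj(w,[SP])-[190,140])*6)
E
```

```text
t 13.675 pos [617.1 138.8 125.4] q [ 0.24  0.13  2.03 -0.18  0.7  -0.2 ] F [-2.22 -0.63 -0.22] w 27.3
delta [0.051 0.013 0.009] [-0.003  0.017  0.007]
tip rel spot: along n -4.44 lateral [-0.6 -0.1 -0.2] angle 0.09
[ 0.90899955 -1.36763648 -0.06710477  0.51875549] [0.6194198  0.43406016 0.30848026 0.60094287]
t 13.975 pos [617.1 138.8 125.4] q [ 0.24  0.13  2.03 -0.18  0.7  -0.2 ] F [-1.54  0.01  0.75] w 27.7
delta [0.052 0.014 0.009] [-0.003  0.017  0.007]
tip rel spot: along n -4.43 lateral [-0.6 -0.1 -0.2] angle 0.09
[[387.08274151 457.468047  ]]
```

View pics/w11.png

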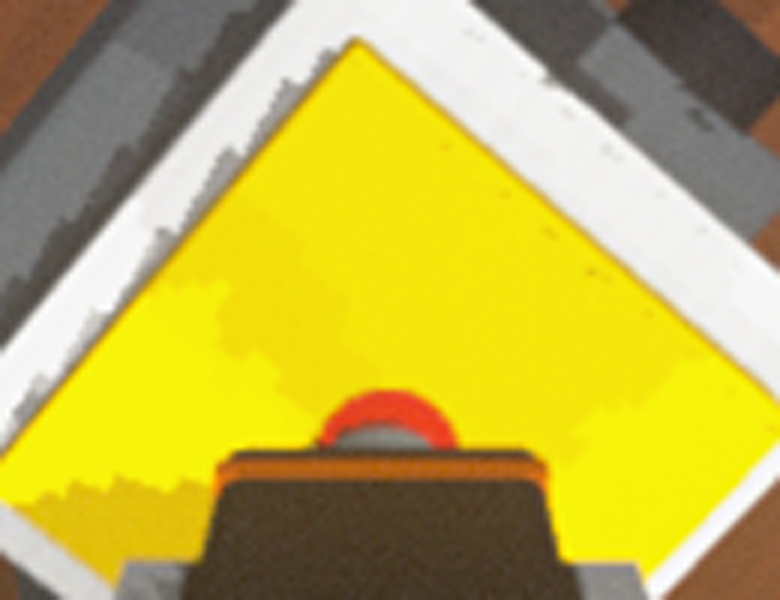

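View pics/s11.png

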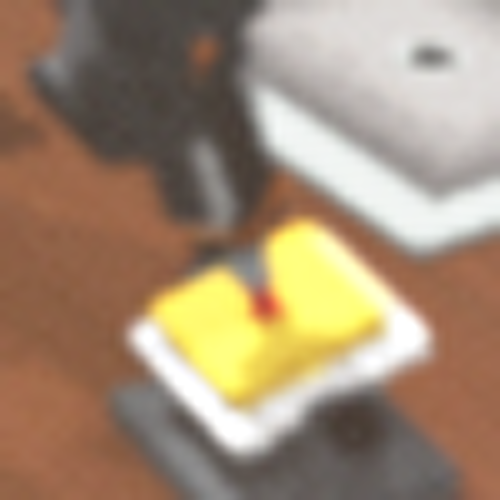

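About 4.5 mm in by both force and geometry, and centred. I press 2.3 mm further.

>>> apply_moves(series=[0.03, 0.01, 0.01, 0, 0, 0, 1, 0.055, 0.01, 0.01, 0, 0, 0, 1, 0.055, 0.01, 0.01, 0, 0, 0, 1, 0.055, 0.01, 0.01, 0, 0, 0, 1, 0.055, 0.01, 0.01, 0, 0, 0, 1])

```text
clock: 14.6
tool_pos: [618.0, 138.6, 123.2]
tool_rot: [[0.306, 0.805, 0.508], [-0.045, 0.545, -0.837], [-0.951, 0.233, 0.203]]
ft_force: [-2.8, 0.6, 0.8]
gripper_width: 27.7
```

>>> apply_moves(series=[0, 0, 0, 0, 0, 0, 1, 0, 0, 0, 0, 0, 0, 1, 0, 0, 0, 0, 0, 0, 1, 0, 0, 0, 0, 0, 0, 1])

```text
clock: 15.1
tool_pos: [618.3, 138.6, 123.4]
tool_rot: [[0.306, 0.805, 0.508], [-0.045, 0.545, -0.837], [-0.951, 0.234, 0.203]]
ft_force: [-2.8, 0.4, 0.2]
gripper_width: 27.1
```

```bash
python3 - <<'E'
from h import *
F=[]
for i in range(8):
    c=grab(['side','wrist'][i%2]); s=telemetry.observe(); F.append(np.r_[s['ft_force']@N,s['ft_force']])
print(np.mean(F,0),np.std(F,0),s['joint_vel'].round(4))
tgt(-6.5)
w=load('wrist'); c=load('side'); a=cv2.resize(w['frame'][140:240,190:320],None,fx=4,fy=4,interpolation=2); b=cv2.resize(c['frame'][145:195,215:250],(280,400),interpolation=2)
save('fin',np.hstack([a,b]))
t=grab('top'); save('top_fin',t['frame'])
E
```

```text
[ 1.55599973 -3.18022257  0.76290209  0.57829457] [0.38869703 0.38131708 0.28215863 0.31115275] [ 0.0017  0.0015  0.0021  0.0003 -0.0015  0.0024]
t 15.5 pos [618.3 138.6 123.4] q [ 0.24  0.14  2.03 -0.18  0.69 -0.2 ] F [-3.2   0.37  0.74] w 27.2
delta [-0.005  0.005 -0.   ] [-0.002  0.016  0.008]
tip rel spot: along n -6.69 lateral [-0.1 -0.2 -0. ] angle 0.09
```

View pics/fin.png

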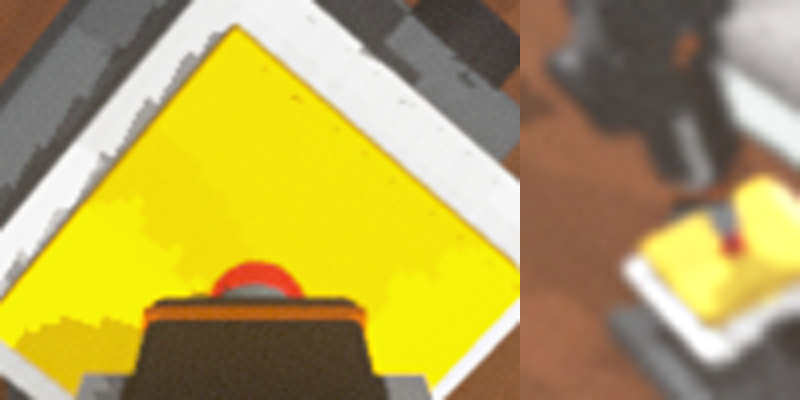

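View pics/top_fin.png

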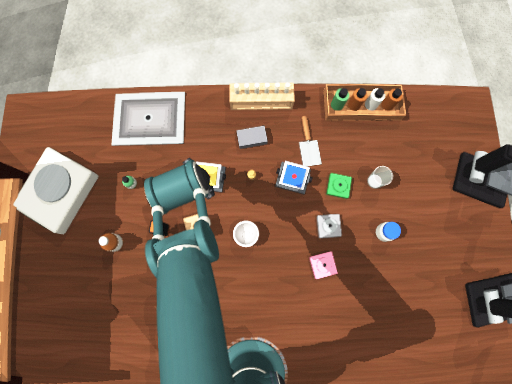

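All checks agree, and the bystanders stand where they were. I hand the job in.

```bash
python3 -c "
from rig import job_done
print(job_done())"
```

```text
the job is handed in; nothing more can be done
None
```

I took the 28 mm tester from its holder and pressed it upright on the middle of the grey reference disc. I then pressed it square onto the red spot of the yellow slab and handed in with it still gripped there, at about 15.5 s.

- **Reference disc:** the foot was about 6.3 mm in by height and 3.3 N by force. It was held there for over a second, about 2 mm from the middle and within 0.2° of upright.
- **Yellow slab at hand-in:** the foot was 6.7 mm in by geometry and about 6.4 mm by force (3.35 N). By arm pose and camera fit, the tip was within 0.3 mm of the measured spot and the axis 0.1° off the measured slab normal (18.0° slope). Camera calibration adds about 2 mm of uncertainty.
- **Steadiness:** the arm was still and the grip opening was 27.2 mm. I saw no slip of the tester in the last wrist picture.
- **Bystanders:** the last top view showed nothing in view moved, and the blue slab was not touched. The arm hid part of the area around the holder in that view.

Two things disagreed slightly. The three cameras gave the tester's position up to about 4 mm apart, so I relied on the wrist view. The wrist also read a sideways force of up to about 3 N in both presses, which I took to be friction at the foot.

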